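Seat a lens barrel from the bench drawer in its V-block

TASK

Pull the small bench drawer open by its handle, nearly all the way, and lift out the lens barrel that lies in it. Lay the barrel centrally in the V-block so that it rests along both sloping faces, and press it down with a push of about 12 N, never more than 45 N. The job finishes while you are still gripping the barrel by its middle and holding it pressed down into the V; leave the drawer open and do not disturb the other things on the worktop.

Things in the scene. Friction and masses are not known exactly. Their poses are not given: they have to be found in the camera images.
- drawer_handle (a point): Middle of the drawer's round steel bar handle: 10 mm thick, 102 mm long, level, 36 mm above the worktop, on two 8 mm posts 84 mm apart. 40 mm is free between bar and front panel. x axis: from the handle into the unit (the drawer opens along -x); y axis: along the bar.
- drawer (a joint): Opening of the drawer in m: 0 = shut (as at the start), 0.14 = fully open. It slides level along the handle's x axis, with about 2 N of friction, and stays where it is left. The drawer: 160 mm wide; front panel 10 mm thick, rising to 61 mm above the worktop; other walls to 43 mm; top of its floor at 9 mm.
- drawer_unit: Low grey metal unit with one drawer, fixed, 180 mm wide, 165 mm deep, 66 mm high. Origin on the worktop under the middle of its front face; x axis into the unit. The shut handle bar is 55 mm in front of the origin.
- barrel_center (a point): Centre of the lens barrel: loose dark metal cylinder, diameter 30 mm, length 100 mm, about 0.12 kg, light rings and glass at its ends. y axis: the cylinder's axis. At the start it lies level in the shut drawer, parallel to the handle bar, 121 mm behind the bar, centre 33.5 mm above the worktop; it moves with the drawer.
- lens_barrel: The same barrel, origin at its centre. In the drawer it rests in two black rubber cradles under its ends, with ridges to 29 mm above the worktop beside them. The middle 48 mm of its length is free for the fingers, down to the drawer floor.
- v_seat (a point): Where the barrel's centre is when fully seated in the V-block: 62 mm above the worktop, over the middle of the block. y axis: along the groove; x axis: across it. Seated, the barrel's centre is 2 mm above the tops of the V supports.
- v_block: Bare aluminium V-block, fixed: plate 80 x 124 x 12 mm with two V supports, each 18 mm long along the groove and 52 mm wide, centred 35 mm either side of the middle, 60 mm high. V: right angle, smooth (friction about 0.2), 38 mm wide at its top. Between the supports 52 mm is free for fingers down to the plate. Origin on the worktop under its middle, axes as v_seat.
- v_face_near: The V's sloping faces on its -x side (of both supports): one contact line. Fixed part of the V-block, same origin.
- v_face_far: The V's sloping faces on its +x side (of both supports): the other contact line. Fixed part of the V-block, same origin.
- brass_weight: Bystander: brass-coloured knobbed laboratory weight, 39 mm wide, 58 mm tall. Origin at its underside.
- gauge: Bystander: round black pressure gauge with a brass stub, 84 x 57 mm, 28 mm tall. Origin at its underside.
- sensor_probe: Bystander: cylindrical sensor lying down, 90 mm long, 26 mm wide, 30 mm tall. Origin at its underside.

How it is judged:
By the outcome, as a careful person would: the job done as asked, in the order asked, and still so for the second after the job is handed in, while the arm keeps its last pose, push and grip.
It also fails if it takes over 58 s, if anything falls off the work surface, if the arm or the gripper's body presses on something with over 40 N, if the wrist force passes 120 N, or if a joint passes its speed limit or range.

ROBOT

A 7-joint arm with a two-finger parallel gripper is mounted at the origin on a cart in front of the work surface, level with it; the furniture and walls round the work are solid. World frame = base frame: x ahead of the robot, y to its left, z up, the work surface at z = 0. Lengths are in m, angles in rad, forces in N, time in s.
With the tool pointing down it reaches from about 0.425 to 0.95 m from the base axis. Payload 4.7 kg.
Tool frame: the origin (TCP) lies on the centre line of the jaws, within the pads' length; the fingertips stand robot.nose_length ahead of it and the grasp point (between the pads) lies 8 mm behind it (robot.nose_length is the distance from the TCP to the fingertips, in m); z points along the fingers, y is the line along which they close (so a half turn about z gives the same grasp; the last joint's range is limited). The gripper opens to 85 mm and grips with 20 to 120 N. Pads are 22 mm wide; open, the fingers measure 114 mm over their backs; the gripper's body (76 mm by 85 mm) begins 54 mm behind the grasp point. The pads swing forward as they close: fully open they stand 13 mm farther back than shut.
Start: joints at [-1.24, 0.469, -0.049, 1.532, 0.024, 1.141, -0.082], TCP at [0.238, 0.632, 0.203] pointing down, gripper open.
Joint ranges: [-2.59, 2.59], [-0.33, 1.99], [-1.39, 1.29], [0.1, 2.45], [-1.04, 4.18], [0.21, 1.99], [-2.66, 2.66]. Speed limits (rad/s): [2.57, 2.57, 3.14, 3.14, 3.14, 3.14, 3.14].

INTERFACE

Orientations are given as [roll, pitch, yaw] about the fixed x, y, z axes, in that order (R = Rz(yaw) Ry(pitch) Rx(roll)).
In Python, from plant import robot gives the robot as it stands. Calls block until the motion is done:
- robot.goto(position, orientation): joint-space move of the TCP to a pose.
- robot.move_straight(position, vel=0.15, attitude=None, contact_N=None): straight line of the TCP; attitude=None keeps the orientation; vel is the mean speed in m/s. With contact_N (N) it stops when the force on the tool has changed by that much, and returns True; else False.
- robot.move_joints(angles): joint-space move.
- robot.grip(opening, strength=None): opening from 0.0 (shut) to 1.0 (fully open); strength is the grip in N (None keeps the last); returns when the fingers have stopped.
- robot.sleep(seconds).
- robot.inverse_kinematics(position, orientation): joint angles nearest the present ones, or None.
- robot.sense(): the state.
- robot.grab_frame(name): name is "side" or "top"; returns a dict with "image" (384x512x3 uint8, red, green, blue), "range_z" (384x512 float32, m along the optical axis (not along the pixel's ray), 0 where there is no reading), "fx", "fy", "cx", "cy" (pixels), "dist_coeffs" ([k1, k2, p1, p2, k3] as OpenCV has them; the pictures are not rectified), "R" (3x3) and "t" (3): a world point X has camera coordinates R X + t. Camera axes: x right, y down, z forward; pixel columns grow to the right and rows downward; lengths in m; the calibration is good to about 2 mm. A picture is of the moment at which its call begins.
A pose or a line that the arm cannot do raises robot.IKError and nothing moves.
- robot.close_job(): hands the job in; it is judged then, once.
The state is a dict: "t": time; "joint_pos": joint angles; "joint_velocities": joint speeds; "effort": joint torques, N m; "tcp_pos": TCP position; "tcp_rot": TCP orientation; "wrist_force": force on the tool from outside, world axes, zero at the start; "torque": the same for the moment, N m; "opening": opening from 0.0 (shut) to 1.0 (fully open); "gripper_force": force on a finger pad.
Only numpy, scipy, OpenCV 4.12 (cv2) and the standard library are available. Lean on these libraries where they do the work, as an engineer would, in place of code of your own. Each camera call takes 0.05 s, during which the arm holds its last target. There are 200 camera calls.

## Working session

There is one attempt and no reset: what is moved stays moved. The work goes in short steps, each a Python script; the robot and the scene stay as the last script left them, time stands still between calls to the robot, and variables do not carry over. Pictures are saved under pics/ and viewed, at most 10 in all, crops included, and the job is handed in when it is done.

```bash
mkdir -p pics
cat > h.py <<'E'
import numpy as np, cv2
from plant import robot
def snap(name,fn=None):
    f=robot.grab_frame(name)
    if fn: cv2.imwrite('pics/'+fn,f['image'][:,:,::-1])
    return f
def cloud(f):
    h,w=f['range_z'].shape
    u,v=np.meshgrid(np.arange(w),np.arange(h))
    K=np.array([[f['fx'],0,f['cx']],[0,f['fy'],f['cy']],[0,0,1.]])
    p=cv2.undistortPoints(np.stack([u,v],-1).reshape(-1,1,2).astype(float),K,np.array(f['dist_coeffs'],float)).reshape(h,w,2)
    z=f['range_z']
    X=np.dstack([p[...,0]*z,p[...,1]*z,z])
    P=(X-np.array(f['t']))@np.array(f['R'])
    P[z==0]=np.nan
    return P
E
python3 - <<'E'
from h import *
for n in('top','side'):
    f=snap(n,n+'0.png'); np.savez(n+'0.npz',P=cloud(f),im=f['image']); print(n,-np.array(f['R']).T@f['t'],f['fx'])
print(robot.nose_length, robot.sense())
E
```

```text
top [0.43234142 0.02138834 1.59564176] 418.60380294393764
side [ 0.42966404 -0.74322836  0.78889208] 367.35380233382796
0.011 {'t': 0.1, 'joint_pos': array([-1.23989272,  0.469401  , -0.04860742,  1.53357067,  0.02408349,
        1.14101317, -0.0822877 ]), 'joint_velocities': array([-0.00093231, -0.00224543,  0.00106092, -0.00299438,  0.0011507 ,
       -0.0003463 ,  0.00099408]), 'effort': array([ 2.48871938e-04, -5.11514354e+01, -4.72258811e-02, -2.38389498e+01,
        1.07235974e-02,  4.43552417e-03,  1.24112279e-05]), 'tcp_pos': array([0.2374339 , 0.63124266, 0.20164094]), 'tcp_rot': array([-3.13978574e+00,  4.26101601e-05,  2.78183455e+00]), 'wrist_force': array([0.82604  , 0.5254063, 0.0740327]), 'torque': array([ 0.02627469, -0.02959445, -0.00378387]), 'gripper_force': 0.0, 'opening': 1.002669312043418}
```

View pics/top0.png

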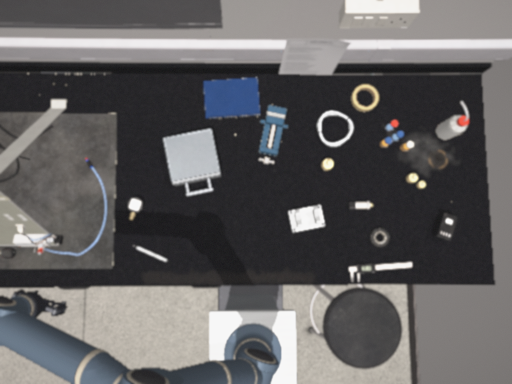

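View pics/side0.png

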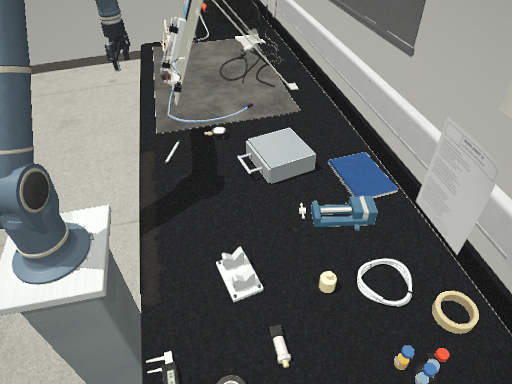

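The top view shows the drawer unit at about (192,158), its handle bar at (200,190), the V-block at (307,218), the weight at (327,164), the probe at (362,205) and the gauge at (135,207). The side view shows the V-block's two V supports at (232,258) and (243,283).

```bash
cat > fit.py <<'E'
from h import *
def rect(q):
    r=cv2.minAreaRect((q[:,:2]*1000).astype(np.float32)); return r
for n in('top','side'):
    d=np.load(n+'0.npz');P=d['P'];
    tab=P[(abs(P[...,2])<.01)&(P[...,0]>.3)&(P[...,0]<.7)&(abs(P[...,1])<.3)]
    print(n,'table z',np.median(tab[:,2]))
    im=d['im'].astype(int)
    if n=='top': cu,cv,hu,hv=192,158,200,187; vb=(280,335,198,238)
    else: cu,cv,hu,hv=282,150,248,162; vb=(210,268,240,305)
    print('unit c',P[cv,cu])
    c=P[cv,cu]
    m=(abs(P[...,2]-.066)<.008)&(np.hypot(P[...,0]-c[0],P[...,1]-c[1])<.16)
    print('unit rect',m.sum(),rect(P[m]))
    q=P[vb[2]:vb[3],vb[0]:vb[1]].reshape(-1,3);b=im[vb[2]:vb[3],vb[0]:vb[1]].reshape(-1,3).mean(1)
    k=(q[:,2]>.007)&(q[:,2]<.075); q1=q[k]; print('vb',k.sum(),rect(q1),np.median(q1,0))
    hi=q[(q[:,2]>.05)&(q[:,2]<.07)]; print('vb hi',len(hi),rect(hi),hi[:,:2].mean(0))
    # handle
    m=(P[...,2]>.025)&(P[...,2]<.055)&(np.hypot(P[...,0]-c[0],P[...,1]-c[1])<.22)&(P[...,0]<c[0]-.07)
    hp=P[m]; print('handle',m.sum(),rect(hp), np.median(hp,0))
    s=im[...]
d=np.load('top0.npz')['im']
cv2.imwrite('pics/crop.png',cv2.hconcat([cv2.resize(d[175:205,175:225,::-1],(400,240),interpolation=2),cv2.resize(d[198:240,275:345,::-1],(400,240),interpolation=2)]))
E
python3 fit.py
```

```text
top table z 0.0017094277178459102
unit c [0.71427244 0.2201002  0.0700578 ]
unit rect 2173 ((724.3449096679688, 222.43446350097656), (176.4847869873047, 179.76744079589844), 11.575446128845215)
vb 781 ((496.6213073730469, -210.00143432617188), (207.39788818359375, 147.7844696044922), 89.76969909667969) [ 0.49624753 -0.20540411  0.01472322]
vb hi 103 ((495.2710266113281, -205.54054260253906), (51.63665008544922, 87.6807632446289), 11.037435531616211) [ 0.49497343 -0.20468647]
handle 155 ((612.4789428710938, 218.84095764160156), (57.25478744506836, 140.3035125732422), 3.169182300567627) [0.6059585  0.20934633 0.04071859]
side table z -0.00019533086555327062
unit c [0.72452389 0.19838431 0.06745741]
unit rect 1754 ((722.640625, 221.59515380859375), (176.68971252441406, 184.76666259765625), 11.95317268371582)
vb 1412 ((492.67364501953125, -205.99441528320312), (80.74291229248047, 124.76538848876953), 10.766282081604004) [ 0.49130168 -0.22235562  0.01455172]
vb hi 213 ((492.82110595703125, -205.67254638671875), (52.446414947509766, 88.23262786865234), 11.031614303588867) [ 0.49270391 -0.20987302]
handle 256 ((615.9085083007812, 206.64578247070312), (71.37686920166016, 169.41531372070312), 1.972281575202942) [0.6272431  0.19566836 0.03934186]
```

View pics/crop.png

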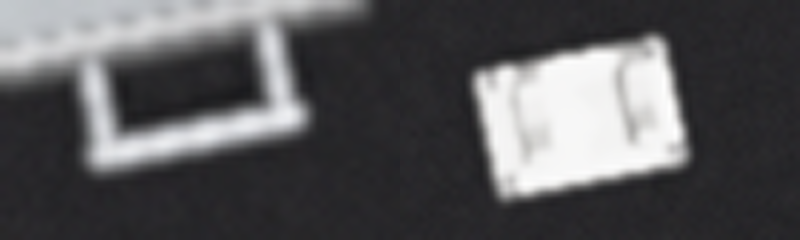

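The crop shows the handle bar ending at about (187,194.5) and (212.5,189) in the top image, and the V-block with both supports.

```bash
cat >> h.py <<'E'
def rays(f,px,z):
    K=np.array([[f['fx'],0,f['cx']],[0,f['fy'],f['cy']],[0,0,1.]])
    p=cv2.undistortPoints(np.array(px,float).reshape(-1,1,2),K,np.array(f['dist_coeffs'],float)).reshape(-1,2)
    R=np.array(f['R']);C=-R.T@f['t'];d=np.c_[p,np.ones(len(p))]@R
    return C+d*((z-C[2])/d[:,2])[:,None]
PSI=np.radians(11.7); U=np.array([.6478,.2063])
ex=np.array([np.cos(PSI),np.sin(PSI)]); ey=np.array([-ex[1],ex[0]])
HB=U-.055*ex
VC=np.array([.4935,-.2057]); VPSI=np.radians(11.03)
def P3(xy,z): return [float(xy[0]),float(xy[1]),float(z)]
E
python3 - <<'E'
from h import *
f=snap('top')
e=rays(f,[(175+97/8-.5,175+155/8-.5),(175+298/8-.5,175+115/8-.5)],.038); print(e, e.mean(0),np.linalg.norm(e[0]-e[1]),np.degrees(np.arctan2(-(e[0]-e[1])[0],(e[0]-e[1])[1])),HB)
for n in('top','side'):
    P=np.load(n+'0.npz')['P']
    for a in np.arange(.25,.9,.1):
        q=P[(P[...,1]>a)&(P[...,1]<a+.1)&(P[...,0]>.15)&(P[...,0]<.85)&(P[...,2]>.09)]
        if len(q)>3: print(n,round(a,2),len(q),q.min(0).round(2),q.max(0).round(2))
robot_j=[]
for yaw in (PSI+np.pi/2,PSI-np.pi/2):
    for p,y in ((P3(HB,.15),yaw),(P3(HB-.13*ex,.03),yaw),(P3(VC,.06),yaw-PSI+VPSI)):
        r=robot.inverse_kinematics(p,[np.pi,0,y]); print(y,None if r is None else np.round(r,2))
E
```

```text
[[0.58470503 0.24281687 0.038     ]
 [0.60320261 0.14951733 0.038     ]] [0.59395382 0.1961671  0.038     ] 0.09511552743803402 11.214044118538537 [0.59394275 0.1951467 ]
top 0.25 1272 [0.15 0.25 0.66] [0.2  0.35 0.77]
top 0.35 1689 [0.15 0.35 0.61] [0.23 0.45 0.72]
top 0.45 1600 [0.15 0.45 0.55] [0.26 0.55 0.67]
top 0.55 1482 [0.18 0.55 0.25] [0.29 0.65 0.62]
top 0.65 1580 [0.26 0.66 0.09] [0.85 0.75 0.4 ]
top 0.75 1064 [0.36 0.75 0.09] [0.85 0.85 0.34]
top 0.85 101 [0.36 0.85 0.09] [0.46 0.88 0.15]
side 0.55 1235 [0.2  0.55 0.24] [0.28 0.65 0.48]
side 0.65 709 [0.24 0.65 0.09] [0.85 0.75 0.42]
side 0.75 420 [0.36 0.75 0.09] [0.85 0.85 0.41]
side 0.85 862 [0.36 0.85 0.09] [0.55 0.95 0.38]
1.774999849278233 [-0.65  0.45  0.37  1.73 -0.19  0.99 -0.01]
1.774999849278233 [-0.67  0.43  0.3   2.12 -0.21  0.62 -0.02]
1.7633061432898711 [-0.43  0.63  1.03  2.04 -0.72  0.88  1.21]
-1.36659280431156 [ 0.37  0.74 -1.18  1.67  0.72  1.23  2.37]
-1.36659280431156 [ 0.43  0.75 -1.18  2.06  0.88  0.96  2.11]
-1.378286510299922 [-0.47  0.68  1.11  2.04 -0.79  0.92 -1.87]
```

Run:
```python
from h import *
yaw=PSI+np.pi/2
robot.grip(.42,40)
robot.goto(P3(HB,.15),[np.pi,0,yaw])
robot.move_straight(P3(HB,.065),vel=.15)
print(robot.move_straight(P3(HB,.029),vel=.08,contact_N=8))
s=robot.sense();print(s['t'],s['tcp_pos'],s['wrist_force'],s['opening'])
robot.grip(0,40)
s=robot.sense();print(s['t'],s['tcp_pos'],s['wrist_force'],s['opening'],s['gripper_force'])
snap('top','grip.png'); f=snap('side'); cv2.imwrite('pics/gs.png',cv2.resize(f['image'][90:230,190:350,::-1],(640,560)))
```

```text
False
4.0333 [0.59386358 0.19501387 0.02859127] [0.0387971  0.61420327 0.04857986] 0.4233773857770007
4.4667 [0.5940864  0.19520092 0.02923624] [0.72127608 0.05444365 0.79292631] 0.0016891633255672344 0.0
```

View pics/gs.png

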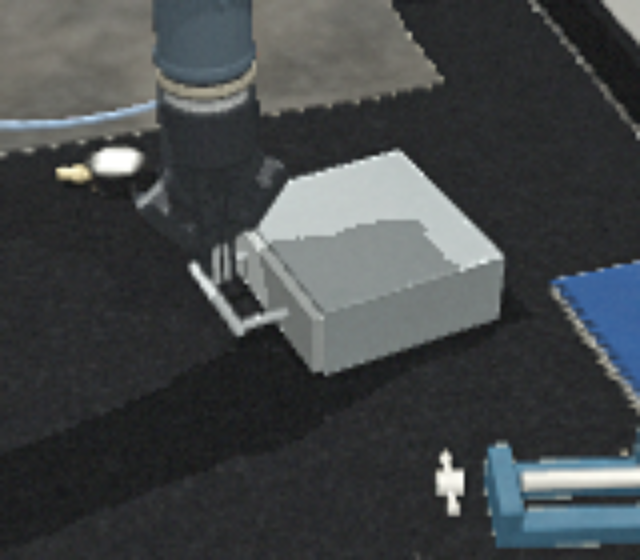

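The gripper looks shut behind the bar (fingers at about (225,262), bar at (215,285)), so the bar wasn't caught. I'll measure where it is now.

```bash
python3 - <<'E'
from h import *
f=snap('side');P=cloud(f)
q=P.reshape(-1,3);L=np.c_[(q[:,:2]-U)@ex,(q[:,:2]-U)@ey,q[:,2]]
m=(abs(L[:,1])<.055)&(L[:,0]>-.12)&(L[:,0]<.0)&(L[:,2]>.015)&(L[:,2]<.06)
for y in np.arange(-.055,.055,.01):
    k=m&(L[:,1]>y)&(L[:,1]<y+.01); print(round(y,3),[tuple((a*1000).round().astype(int)[[0,2]]) for a in L[k]][:14])
E
python3 - <<'E'
import cv2
im=cv2.imread('pics/grip.png'); cv2.imwrite('pics/g2.png',cv2.resize(im[150:220,150:250],(800,560),interpolation=2))
E
```

```text
-0.055 [(np.int64(-12), np.int64(60)), (np.int64(-11), np.int64(54)), (np.int64(-10), np.int64(58)), (np.int64(-12), np.int64(52)), (np.int64(-9), np.int64(51)), (np.int64(-12), np.int64(48)), (np.int64(-12), np.int64(43)), (np.int64(-10), np.int64(45)), (np.int64(-19), np.int64(41)), (np.int64(-11), np.int64(39)), (np.int64(-10), np.int64(42)), (np.int64(-9), np.int64(35)), (np.int64(-37), np.int64(40)), (np.int64(-12), np.int64(31))]
-0.045 [(np.int64(-6), np.int64(59)), (np.int64(-9), np.int64(59)), (np.int64(-7), np.int64(60)), (np.int64(-3), np.int64(59)), (np.int64(-11), np.int64(53)), (np.int64(-10), np.int64(47)), (np.int64(-11), np.int64(44)), (np.int64(-11), np.int64(41)), (np.int64(-16), np.int64(40)), (np.int64(-11), np.int64(36)), (np.int64(-25), np.int64(38)), (np.int64(-23), np.int64(39)), (np.int64(-21), np.int64(40)), (np.int64(-12), np.int64(34))]
-0.035 [(np.int64(-5), np.int64(59)), (np.int64(-2), np.int64(59)), (np.int64(-9), np.int64(58)), (np.int64(-5), np.int64(60)), (np.int64(-10), np.int64(54)), (np.int64(-10), np.int64(50)), (np.int64(-9), np.int64(54)), (n
[... 2938 characters left out ...]
.int64(52)), (np.int64(-10), np.int64(44)), (np.int64(-14), np.int64(41)), (np.int64(-11), np.int64(41)), (np.int64(-20), np.int64(42)), (np.int64(-14), np.int64(38)), (np.int64(-12), np.int64(38)), (np.int64(-17), np.int64(32)), (np.int64(-15), np.int64(33)), (np.int64(-12), np.int64(33)), (np.int64(-9), np.int64(35)), (np.int64(-58), np.int64(42))]
0.045 [(np.int64(-10), np.int64(56)), (np.int64(-12), np.int64(49)), (np.int64(-10), np.int64(51)), (np.int64(-10), np.int64(47)), (np.int64(-10), np.int64(42)), (np.int64(-11), np.int64(40)), (np.int64(-60), np.int64(41)), (np.int64(-11), np.int64(22)), (np.int64(-60), np.int64(36)), (np.int64(-12), np.int64(18)), (np.int64(-10), np.int64(16))]
```

View pics/g2.png

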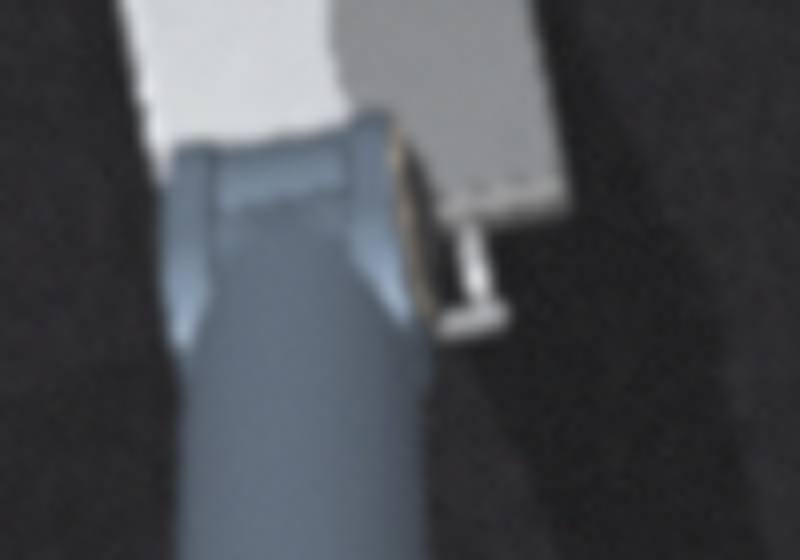

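Run:
```python
from h import *
s=robot.sense();print(s['tcp_pos'],s['tcp_rot'],s['opening'],s['gripper_force'],(s['tcp_pos'][:2]-U)@ex,(s['tcp_pos'][:2]-U)@ey)
f=snap('side');P=cloud(f)
L=np.dstack([(P[...,:2]-U)@ex,(P[...,:2]-U)@ey,P[...,2]])*1000
for v in range(144,168):
    print(v,[(u,)+tuple(int(i) for i in L[v,u]) for u in range(238,256,2) if not np.isnan(L[v,u,0])])
cv2.imwrite('pics/g3.png',cv2.resize(f['image'][130:185,225:285,::-1],(600,550),interpolation=0))
```

```text
[0.59397491 0.19517314 0.02909614] [ 3.14144649e+00 -2.27771347e-05  1.77504494e+00] 0.0015599677604350246 0.0 -0.05496314410534107 1.9371828479316785e-05
144 [(238, -69, 5, 119), (240, -70, -16, 133), (242, -63, -15, 130), (244, -47, 8, 110), (246, -50, -15, 126), (248, -45, -19, 127), (250, -33, -7, 115), (252, -29, -14, 119), (254, -21, -11, 114)]
145 [(238, -69, 4, 116), (240, -70, -14, 128), (242, -63, -13, 125), (244, -48, 6, 108), (246, -51, -16, 123), (248, -43, -13, 119), (250, -34, -8, 113), (252, -28, -11, 113), (254, -22, -12, 111)]
146 [(238, -69, 6, 110), (240, -70, -13, 124), (242, -65, -18, 125), (244, -51, 0, 109), (246, -49, -12, 116), (248, -41, -9, 111), (250, -34, -7, 108), (252, -29, -12, 110), (254, -21, -11, 107)]
147 [(238, -70, 2, 110), (240, -68, -9, 116), (242, -62, -11, 116), (244, -51, 0, 105), (246, -49, -12, 113), (248, -43, -12, 110), (250, -34, -7, 104), (252, -31, -16, 109), (254, 1, 40, 62)]
148 [(238, -73, -4, 111), (240, -69, -9, 113), (242, -62, -9, 111), (244, -52, 0, 102), (246, -47, -7, 105), (248, -42, -9, 104), (250, -10, 47, 57), (252, -7,
[... 2811 characters left out ...]
), (240, -49, 51, 0), (242, -59, 6, 35), (244, -56, -4, 41), (246, -29, 45, -3), (248, -24, 39, 0), (250, -19, 32, 2), (252, -11, 33, -1), (254, -11, 17, 9)]
165 [(238, -57, 50, -1), (240, -52, 44, 0), (242, -45, 43, 0), (244, -57, -6, 39), (246, -51, -7, 38), (248, -27, 33, 0), (250, -20, 30, 0), (252, -14, 26, 0), (254, -8, 23, 0)]
166 [(238, -60, 43, 0), (240, -52, 45, -3), (242, -48, 36, 0), (244, -59, -9, 38), (246, -53, -11, 37), (248, -28, 30, -2), (250, -21, 28, -2), (252, -17, 21, 0), (254, -10, 20, -1)]
167 [(238, -62, 37, 0), (240, -56, 33, 2), (242, -48, 35, -2), (244, -61, -16, 39), (246, -57, -22, 42), (248, -32, 20, 2), (250, -24, 21, -1), (252, -19, 17, 0), (254, -14, 12, 1)]
```

View pics/g3.png

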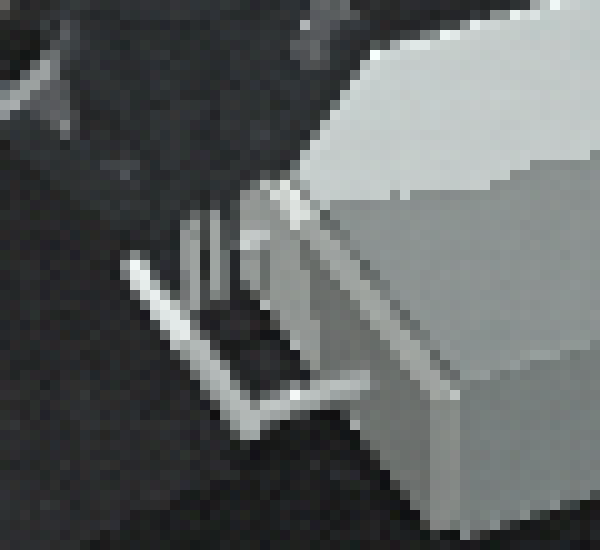

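The picture and the depth agree: the bar is where I estimated (x≈-56 mm from the unit front), but the shut fingertips stop at z≈59 mm. That is above the bar and about 40 mm higher than TCP z minus nose_length would put them. So the real tool is about 40 mm shorter than stated. I'll correct for this with a guarded descent.

Run:
```python
from h import *
H=HB-.001*ex
robot.grip(.42,40)
print(robot.move_straight(P3(H,-.011),vel=.06,contact_N=6))
s=robot.sense();print(s['t'],s['tcp_pos'],s['wrist_force'],s['opening'])
robot.grip(0,40)
s=robot.sense();print(s['t'],s['tcp_pos'],s['wrist_force'],s['opening'],s['gripper_force'])
```

```text
False
5.9167 [ 0.59325085  0.19495574 -0.01087135] [ 0.07750481 -0.78944108  0.01956032] 0.41862294544104484
6.275 [ 0.59267304  0.19491677 -0.01049415] [-2.21723589  0.06162582  5.330087  ] 0.10180307711676274 39.12904143333435
```

The bar is gripped (opening 0.10, 39 N). Now I'll pull.

Run:
```python
from h import *
s=robot.sense();p0=s['tcp_pos'].copy()
g=p0.copy();g[:2]-=.133*ex
try: print(robot.move_straight(list(g),vel=.08,contact_N=25))
except robot.IKError as e: print('IK',e)
s=robot.sense();print(s['t'],s['tcp_pos'],s['wrist_force'],s['opening'],(p0-s['tcp_pos'])[:2]@ex)
robot.grip(.42)
q=s['tcp_pos'].copy();q[2]=.13;robot.move_straight(list(q),vel=.2)
B=HB-.001*ex+(.121-.133)*ex   # nominal barrel centre
robot.goto(P3(B+.0*ex-.1*ey-.0*ex,.2),[np.pi,0,PSI+np.pi/2])
f=snap('top');P=cloud(f);np.savez('open.npz',P=P,im=f['image'])
cv2.imwrite('pics/open.png',cv2.resize(f['image'][130:240,150:270,::-1],(600,550),interpolation=2))
print(robot.sense()['t'],B)
L=np.dstack([(P[...,:2]-U)@ex,(P[...,:2]-U)@ey,P[...,2]])
m=(abs(L[...,1])<.08)&(L[...,0]<-.02)&(L[...,0]>-.125)&(L[...,2]>.042)&(L[...,2]<.056)
q=L[m];print(m.sum(),q.min(0),q.max(0),cv2.minAreaRect((q[:,:2]*1000).astype(np.float32)))
```

```text
False
8.0917 [ 0.46209015  0.16819926 -0.01054115] [-1.2751514   2.06808276  4.80348257] 0.09849527891208631 0.13328771762678596
10.0917 [0.58121285 0.19251046]
118 [-0.12485142 -0.00296635  0.04205177] [-0.02270854  0.07980041  0.05451292] ((-73.52311706542969, 38.23047637939453), (102.13347625732422, 82.62742614746094), 0.3676219582557678)
```

View pics/open.png

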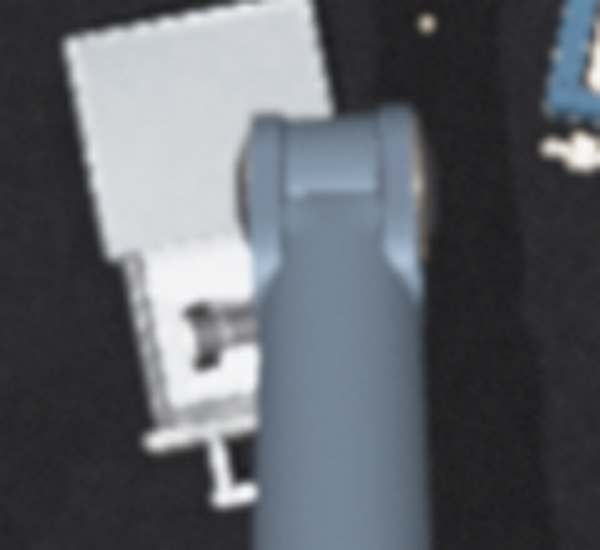

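The drawer is open and the barrel is visible in its cradle (crop pixel about (230,325)), as expected. Next is the guarded grasp.

Run:
```python
from h import *
f=robot.grab_frame('top')
r=rays(f,[(150+235/5-.5,130+325/5-.5)],.046)[0];B=HB-.001*ex+(.121-.133)*ex
print('barrel ray x err',(r[:2]-B)@ex)
robot.grip(.65,60)
o=[np.pi,0,PSI+np.pi/2]
robot.goto(P3(B,.10),o)
robot.move_straight(P3(B,.03),vel=.15)
print(robot.move_straight(P3(B,-.012),vel=.06,contact_N=6))
s=robot.sense();print(s['t'],s['tcp_pos'],s['wrist_force'],s['opening'])
robot.grip(0,60)
s=robot.sense();print(s['t'],s['tcp_pos'],s['wrist_force'],s['opening'],s['gripper_force'])
print(robot.inverse_kinematics(P3(B,.12),o))
robot.move_straight(P3(B,.12),vel=.12)
s=robot.sense();print(s['t'],s['tcp_pos'],s['wrist_force'],s['opening'],s['gripper_force'])
```

```text
barrel ray x err 0.002835497145323507
False
12.5583 [ 0.58150076  0.19248532 -0.01189861] [-0.06125527 -0.32274174  0.36341614] 0.6486633568024818
12.9167 [ 0.58159328  0.19262092 -0.01132667] [-1.68130236 -1.00733672  3.6164334 ] 0.3301853548312578 58.931193351745605
[-0.69150361  0.46804691  0.41011479  1.79346057 -0.22691574  0.92654754
  0.02062127]
14.1667 [0.58051843 0.19231514 0.11905801] [-0.32280394 -0.20428244 -1.51540229] 0.3293014107778103 59.14318263530731
```

Run:
```python
from h import *
o=[np.pi,0,VPSI+np.pi/2]
robot.goto(P3(VC,.12),o)
robot.move_straight(P3(VC,.055),vel=.12)
s=robot.sense();print(s['t'],s['tcp_pos'],s['wrist_force'],s['opening'],s['joint_pos'])
f=snap('side');P=cloud(f)
cv2.imwrite('pics/hov.png',cv2.resize(f['image'][190:320,170:310,::-1],(700,650)[:2] if 0 else (640,594),interpolation=2))
c,sn=np.cos(VPSI),np.sin(VPSI)
d=P[...,:2]-VC
L=np.dstack([d[...,0]*c+d[...,1]*sn,-d[...,0]*sn+d[...,1]*c,P[...,2]])*1000
m=(abs(L[...,0])<30)&(abs(L[...,1])<80)&(L[...,2]>80)&(L[...,2]<122)
for y in range(-60,60,5):
    k=m&(L[...,1]>=y)&(L[...,1]<y+5)
    if k.sum(): q=L[k];print(y,k.sum(),q[:,0].min().round(),q[:,0].max().round(),q[:,2].min().round(),q[:,2].max().round(), q[q[:,2].argmax()].round())
np.savez('hov.npz',L=L)
```

```text
16.3667 [ 0.49408216 -0.20580116  0.05533378] [-0.64113086  0.05071882 -0.77078783] 0.3313951382481964 [-0.07118242  0.45975304  0.49763886  2.02662323 -0.32306075  0.73004851
  0.81897984]
-55 9 -4.0 13.0 91.0 111.0 [  3. -50. 111.]
-50 82 -14.0 14.0 86.0 116.0 [  4. -48. 116.]
-45 24 -15.0 14.0 100.0 116.0 [ -3. -42. 116.]
-40 24 -14.0 12.0 102.0 115.0 [  5. -35. 115.]
-35 24 -14.0 14.0 95.0 115.0 [  0. -34. 115.]
-30 25 -14.0 14.0 96.0 116.0 [  6. -28. 116.]
-25 22 -14.0 13.0 95.0 115.0 [  2. -25. 115.]
-20 27 -14.0 12.0 97.0 116.0 [  4. -20. 116.]
-15 67 -20.0 22.0 87.0 122.0 [-17. -12. 122.]
-10 65 -27.0 27.0 88.0 122.0 [-27.  -7. 122.]
-5 24 -27.0 16.0 105.0 121.0 [ 15.  -0. 121.]
0 26 -28.0 17.0 96.0 122.0 [ 17.   4. 122.]
5 19 -8.0 16.0 104.0 121.0 [ 15.   6. 121.]
10 11 -1.0 12.0 109.0 115.0 [ -1.  12. 115.]
15 9 2.0 13.0 106.0 116.0 [  3.  20. 116.]
20 7 5.0 15.0 105.0 114.0 [  5.  20. 114.]
25 1 14.0 14.0 107.0 107.0 [ 14.  30. 107.]
```

View pics/hov.png

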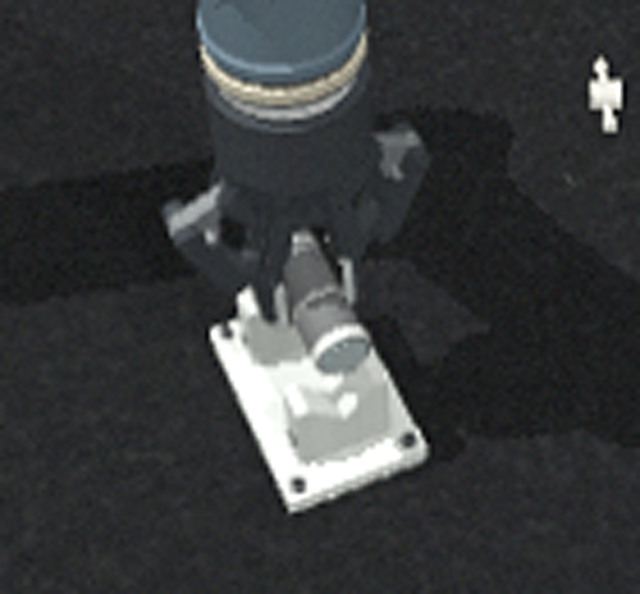

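The barrel hangs level over the block and parallel to the groove. Its near end face is at y≈-50 mm and it is centred across the V within ±1 mm. I'll lower it with a guard.

```bash
cat >> h.py <<'E'
vx=np.array([np.cos(VPSI),np.sin(VPSI)]); vy=np.array([-vx[1],vx[0]])
def rep(tag=''):
    F=np.mean([(robot.sleep(.05),robot.sense()['wrist_force'])[1] for _ in range(4)],0);s=robot.sense()
    d=s['tcp_pos'][:2]-VC
    print(tag,round(s['t'],2),'tcp',(d@vx*1e3).round(2),(d@vy*1e3).round(2),(s['tcp_pos'][2]*1e3).round(2),'F',(F[:2]@vx).round(2),(F[:2]@vy).round(2),F[2].round(2),'M',s['torque'].round(2),'op',round(s['opening'],4),round(s['gripper_force'],1));return s,F
E
python3 - <<'E'
from h import *
robot.grip(0,80)
rep('free')
robot.move_straight(P3(VC,.024),vel=.1)
rep()
print(robot.move_straight(P3(VC,.010),vel=.015,contact_N=4))
rep()
E
```

```text
free 16.83 tcp 0.13 -0.01 55.22 F -0.12 -0.6 -1.61 M [ 0.01 -0.04  0.02] op 0.3271 79.8
 17.49 tcp 0.44 -0.34 24.57 F 0.4 -0.28 -0.79 M [-0.04 -0.05 -0.  ] op 0.3245 79.8
True
 18.23 tcp -0.99 0.34 17.33 F -0.71 -0.21 0.26 M [-0.13  0.12  0.02] op 0.3252 80.5
```

Run:
```python
from h import *
off=0.0; z=.0170
for i in range(8):
    robot.move_straight(P3(VC+off*vx,z),vel=.02)
    s,F=rep(f'{z*1e3:.2f} {off*1e3:.2f}')
    if F[2]>11: break
    z-=.0005
```

```text
17.00 0.00 18.68 tcp -0.99 0.4 17.25 F -3.93 1.38 6.06 M [ 0.08  0.8  -0.02] op 0.3244 81.4
16.50 0.00 19.12 tcp -0.96 0.45 17.2 F -4.8 1.93 10.11 M [ 0.23  1.03 -0.06] op 0.3278 81.8
16.00 0.00 19.57 tcp -0.99 0.42 17.15 F -5.8 3.0 14.17 M [ 0.29  1.25 -0.04] op 0.324 82.3
```

Run:
```python
from h import *
off=-.0009; z=.0163; oy=.0003
for i in range(6):
    robot.move_straight(P3(VC+off*vx+oy*vy,z),vel=.01)
    s,F=rep(f'{z*1e3:.2f} {off*1e3:.2f}')
    fx=F[:2]@vx
    if 10.3<F[2]<12.2 and abs(fx)<1.2: break
    z+=(F[2]-11.2)/8000*.8; 
    if abs(fx)>.8: off+=fx/6000*.7
robot.sleep(.6);rep('hold')
f=snap('side');P=cloud(f);cv2.imwrite('pics/seat.png',cv2.hconcat([cv2.resize(f['image'][190:320,170:310,::-1],(400,371),interpolation=2),cv2.resize(snap('top')['image'][150:260,240:358,::-1],(400,371),interpolation=2)]))
d=P[...,:2]-VC;L=np.dstack([d@vx,d@vy,P[...,2]])*1e3
m=(abs(L[...,0])<12)&(L[...,1]>-47)&(L[...,1]<-16)&(L[...,2]>68)&(L[...,2]<85)
for a in(-47,-39,-31,-23):
    k=m&(L[...,1]>a)&(L[...,1]<a+8);print(a,np.percentile(L[k][:,2],90) if k.sum() else None)
```

```text
16.30 -0.90 20.02 tcp -0.97 0.38 17.21 F -3.43 1.35 8.91 M [ 0.2   0.64 -0.12] op 0.3269 81.1
16.07 -1.30 20.48 tcp -0.9 0.35 17.2 F -2.62 2.13 10.71 M [ 0.22  0.66 -0.11] op 0.3228 81.5
16.02 -1.61 20.93 tcp -0.89 0.38 17.19 F -2.2 1.45 9.8 M [ 0.24  0.55 -0.08] op 0.3269 81.5
15.88 -1.86 21.38 tcp -0.88 0.34 17.2 F -1.78 2.15 11.1 M [ 0.34  0.5  -0.1 ] op 0.3249 81.6
15.87 -2.07 21.82 tcp -0.88 0.36 17.19 F -1.52 2.02 10.35 M [ 0.3   0.45 -0.09] op 0.3228 81.5
15.79 -2.25 22.27 tcp -0.88 0.35 17.17 F -1.08 1.89 11.29 M [ 0.41  0.43 -0.07] op 0.3258 81.6
hold 23.07 tcp -0.86 0.35 17.2 F -1.14 2.16 10.76 M [ 0.31  0.42 -0.1 ] op 0.3288 81.6
-47 76.47566418560446
-39 76.97712968498386
-31 76.16344169450296
-23 76.64324232236011
```

View pics/seat.png

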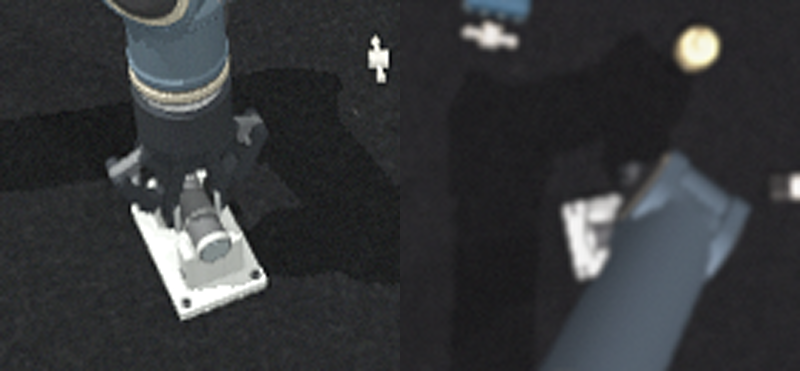

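The barrel is seated. Its top is level at about 76.6 mm against an ideal 77 mm, it lies along both faces, and the net push is about 12 N with little side load. The weight and probe look undisturbed, so I'm handing in.

```bash
python3 -c "
from h import *
rep(); print(robot.close_job())"
```

```text
23.38 tcp -0.88 0.32 17.19 F -1.0 2.07 10.28 M [ 0.34  0.36 -0.06] op 0.3283 81.6
the job is handed in; nothing more can be done
None
```

I handed the job in at about 23 s: the drawer is about 133 mm open, and the barrel is gripped by its middle and held in the V with about 12 N (10.3–11.3 N at the wrist plus its weight); the judge returned no verdict.

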